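Lock the portioning turntable with its index pin

TASK

Lock the turntable so that it cannot turn while the ramekins are filled: take the red-knobbed locking pin out of its parking block, put it through the brass-bushed hole in the turntable's deck, and turn the deck until the pin drops into one of the hidden index bores below; seat the pin fully home, with its shoulder flush on the deck, and let go. Feel for the bore with a light touch, never forcing the pin or the turntable. Leave the ramekins standing where they are on the deck, and do not disturb the spatula or the measuring cups.

Things in the scene. Friction and masses are not known exactly. Their poses are not given: they have to be found in the camera images.
- lock_pin: The locking pin, loose, about 90 g, starting upright in its parking block. From the bottom up: a steel shank 12 mm in diameter and 34 mm long whose lowest 3.5 mm taper to 7.6 mm; a steel shoulder disc 29 mm in diameter and 4 mm thick; a round red fluted knob 24 mm in diameter and 42 mm tall. 80 mm tall overall. Origin: the centre of the shank's lower end; z points up along the pin to the knob.
- pin_shoulder (a point): On the locking pin's axis at the underside of its shoulder disc, 34 mm above the pin's lower end. It lies on the deck's top face when the pin is fully home.
- pin_grip (a point): On the locking pin's axis, in the knob, 61 mm above the pin's lower end and 19 mm below the knob's top: a good height to grip.
- pin_block: Aluminium parking block fixed to the counter, 70 x 46 x 40 mm (x, y, z), with a 14 mm upright hole in its middle; the parked pin's shoulder rests on its top, so that the 34 mm shank is inside. Origin: the centre of its underside.
- deck_centre (a point): The turntable's upright axis of rotation, at the deck's top face, 70 mm above the counter. The deck is a flat aluminium disc, 330 mm across and 8 mm thick, turning without end either way on a greasy bearing: it stays where it is left, and takes about 1.5 N at the pin hole to turn. Its foot is fixed to the counter. The point turns with the deck; its x axis points to the pin hole.
- deck_hole (a point): The centre of the deck's only pin hole at the deck's top face, 135 mm from the axis of rotation: an upright hole right through the deck, 13.8 mm in diameter, with a brass rim 21 mm across. Turns with the deck.
- ramekin0: White ceramic ramekin, one of four alike standing loose on the deck, their centres about 62 mm from the axis: 76 mm in diameter, 45 mm tall, 170 g. Origin: the centre of its underside.
- ramekin1: White ceramic ramekin, as ramekin0.
- ramekin2: White ceramic ramekin, as ramekin0.
- ramekin3: White ceramic ramekin, as ramekin0.
- spatula: Red spatula, 280 mm long, lying loose on the counter; its x axis runs along it. A bystander.
- cups: Nested set of stainless measuring cups, 84 mm in diameter, 53 mm tall, with handles reaching about 120 mm from the centre along its x axis; loose on the counter. Origin: the centre of its underside. A bystander.
- ring_below_hole (a point): Point 13 mm straight below deck_hole, level with the flat top of the fixed index ring under the deck; turns with the deck. A pin through the hole stands on the ring, its shoulder 21 mm above the deck. The ring has 8 sharp-edged upright bores, 13.8 mm across, 24 mm deep, 45 degrees apart on the same 135 mm circle, unseen under the deck; at the start the nearest is 11 to 23 degrees away, unknown to which side.
Things that resemble listed ones, but are neither listed nor needed, are in the scene too. What is shaped like the lock_pin but orange or purple is not meant.

How it is judged (in metres and radians):
On the way:
1. the pin is put into the deck's hole (horizontal distance between lock_pin and deck_hole below 0.003 m and z of lock_pin in the frame of deck_hole below -0.005 m), for 0.2 s.
At the end, for the whole second after the job is handed in: The pin stands upright (within 4.5 degrees) in the deck's hole (within 3 mm) and a bore of the ring, shoulder flush on the deck (within 3 mm), at rest; the ramekins stand upright on the deck, centres 42 to 82 mm from its axis; spatula and cups are within 20 mm of where they were (z of pin_shoulder in the frame of deck_hole below 0.003 m and horizontal distance between pin_shoulder and deck_hole below 0.003 m and angle between lock_pin's own z axis and vertical below 0.08 rad and linear speed of lock_pin below 0.02 m/s and angle between each of ramekin0, ramekin1, ramekin2, ramekin3's own z axis and vertical below 0.1 rad and height (world z) of each of ramekin0, ramekin1, ramekin2, ramekin3 above 0.065 m and horizontal distance between ramekin0 and deck_centre between 0.042 and 0.082 m and horizontal distance between ramekin1 and deck_centre between 0.042 and 0.082 m and horizontal distance between ramekin2 and deck_centre between 0.042 and 0.082 m and horizontal distance between ramekin3 and deck_centre between 0.042 and 0.082 m and distance of each of spatula, cups from where it was at the start of the episode below 0.02 m); the robot touches nothing.
It fails at once if the pin is forced against the turntable (more than 25 N) (contact force between lock_pin and turntable above 25 N).
It fails at once if the arm or gripper presses on the turntable (more than 25 N) (contact force between the arm and turntable above 25 N).
It fails at once if the spatula is moved more than 20 mm (distance of spatula from where it was at the start of the episode above 0.02 m).
It fails at once if the measuring cups are moved more than 20 mm (distance of cups from where it was at the start of the episode above 0.02 m).
It fails at once if a ramekin is tipped (over 15 degrees) or shoved (its centre nearer than 42 mm or farther than 82 mm from the axis) (angle between any of ramekin0, ramekin1, ramekin2, ramekin3's own z axis and vertical above 0.26 rad or horizontal distance between any of ramekin0, ramekin1, ramekin2, ramekin3 and deck_centre above 0.082 m or horizontal distance between any of ramekin0, ramekin1, ramekin2, ramekin3 and deck_centre below 0.042 m).
It also fails if it takes over 54 s, if anything falls off the work surface, if the arm or the gripper's body presses on something with over 40 N, if the wrist force passes 120 N, or if a joint passes its speed limit or range.

ROBOT

A 7-joint arm with a two-finger parallel gripper is mounted at the origin on the work surface. World frame = base frame: x ahead of the robot, y to its left, z up, the work surface at z = 0. Lengths are in mm, angles in rad, forces in N, time in s.
With the tool pointing down it reaches from about 350 to 900 mm from the base axis. Payload 19.9 kg.
Tool frame: the origin (TCP) lies at the very end of the fingers, on their centre line; the grasp point (between the pads) lies 19 mm behind it; z points along the fingers, y is the line along which they close (so a half turn about z gives the same grasp; the last joint's range is limited). The gripper opens to 94 mm and grips with 3 to 60 N. Pads are 16 mm wide; open, the fingers measure 119 mm over their backs; the gripper's body (75 mm by 177 mm) begins 78 mm behind the grasp point.
Start: joints at [1.081, 0.417, -0.01, 1.614, 0.005, 1.111, -0.053], TCP at [270.605, -563.357, 205.425] pointing down, gripper open.
Joint ranges: [-2.81, 2.81], [-0.39, 2.02], [-1.27, 1.25], [0.06, 2.57], [-1.19, 4.33], [0.19, 2], [-2.82, 2.82]. Speed limits (rad/s): [1.89, 1.89, 2.39, 2.39, 3.01, 3.01, 3.01].

INTERFACE

Orientations are given as a unit quaternion [x, y, z, w].
In Python, from bench import readout, eyes, job_done gives the robot as it stands.
- The arm moves only by the tool arm_command, never from a script. Its argument "commands" is one flat list of numbers, 7 for each row, row after row: the turn, a rotation vector about the world's x, y, z in degrees, then the shift along the world's x, y, z in cm, then the finger opening in cm, from 0 to 9.4. A call has 1 to 5 rows; each row shifts and turns the commanded pose from where the row before left it; what a row does not reach is not made up. A row lasts 1/12 s, in which the tool goes at most 41.7 mm and 7.16 degrees, less where a joint would pass 70% of its speed; a pose out of reach is approached as far as the arm can. A call with a gripper value outside its range is refused whole. The fingers move at their own pace and stop on an object; "squeeze" is the grip in N (left out, the last holds). Time passes only in rows, so rows that do not move let the fingers close. It gives the time, the measured TCP pose, the force, the opening and the grip force at its end, in the units of the state.
- readout.get_state(): the state, without advancing time (a new reading comes with each control period).
- eyes.camera(name): name is "scene" or "side" or "wrist"; returns a dict with "color" (480x640x3 uint8, red, green, blue), "z_map" (480x640 float32, mm along the optical axis (not along the pixel's ray), 0 where there is no reading), "K" (3x3 intrinsics, pixels), "k1" (the pictures are not rectified: a ray, as slopes to the right and down, at radius r is drawn at 1 + k1 r^2 times it, then the intrinsics apply), "position" and "rotation" of the camera in the world. Camera axes: x right, y down, z forward; pixel columns grow to the right and rows downward; lengths in mm; the calibration is good to about 2 mm. A picture is of the moment at which its call begins.
- job_done(): hands the job in; it is judged then, once.
The state is a dict: "time": time; "q": joint angles; "joint_vel": joint speeds; "joint_torque": joint torques, N m; "ee_pos": TCP position; "eef_rot": TCP orientation; "ft_force": force on the tool from outside, world axes, zero at the start; "wrist_torque": the same for the moment, N m; "opening": finger opening in mm; "grasp_force": force on a finger pad.
Only numpy, scipy, OpenCV 4.12 (cv2) and the standard library are available. Lean on these libraries where they do the work, as an engineer would, in place of code of your own. Each camera call takes 0.05 s, during which the arm holds its last target. There are 200 camera calls.

## Working session

There is one attempt and no reset: what is moved stays moved. The work goes in short steps, Python scripts to look and compute and a tool call to move; the robot and the scene stay as the last step left them, time stands still between calls to the robot, and variables do not carry over. Pictures are saved under pics/ and viewed, at most 10 in all, crops included, and the job is handed in when it is done.

Besides the shell and the picture viewer there is one more tool, called as name(argument=value, ...) on one line, values as JSON. arm_command: Moves the arm, as the interface text tells. Its arguments: {"type":"object","properties":{"commands":{"type":"array","items":{"type":"number"}},"squeeze":{"type":"number"}},"required":["commands"]}

```bash
ls; mkdir -p pics; cat > h.py <<'E'
import numpy as np, cv2
from bench import readout, eyes, job_done
def snap(n, f):
    c=eyes.camera(n); np.savez('pics/%s.npz'%f, **c); cv2.imwrite('pics/%s.png'%f, c['color'][:,:,::-1]); return c
def ray(c,u,v):
    K=c['K']; d=np.array([(u-K[0,2])/K[0,0],(v-K[1,2])/K[1,1]]); s=d.copy()
    for _ in range(20): s=d/(1+float(c['k1'])*(s@s))
    return c['rotation']@np.array([s[0],s[1],1.])
def onz(c,u,v,z):   # pixel ray cut with plane of height z
    r=ray(c,u,v); p=np.array(c['position']); return p+r*(z-p[2])/r[2]
def dep(c,u,v):
    return np.array(c['position'])+ray(c,u,v)*c['z_map'][int(v),int(u)]
E
python3 - <<'E'
from h import *
for n in ['scene','side','wrist']:
    c=snap(n,n+'0'); print(n,c['position'],c['rotation'].round(3).tolist(),c['K'][0,0],c['k1'])
s=readout.get_state(); print({k:np.round(v,3).tolist() for k,v in s.items()})
E
```

```text
pics
scene [1079.51989374 -448.91498126  664.13575441] [0.81, 0.385, -0.199, -0.396] 497.9401095185553 -0.015574242825415441
side [-28.51929779 642.53083998 781.02847558] [-0.299, 0.857, -0.397, 0.137] 508.6266786581464 -0.11120972831872958
wrist [ 337.1886322  -530.8716361   382.74726894] [0.839, -0.528, -0.07, 0.11] 376.43785681411185 0.0033739839324132513
{'time': 0.15, 'q': [1.081, 0.418, -0.01, 1.614, 0.005, 1.111, -0.053], 'joint_vel': [-0.0, -0.002, -0.001, -0.003, -0.0, -0.0, -0.0], 'joint_torque': [0.001, -85.154, 0.639, -42.614, -0.049, 0.017, -0.0], 'ee_pos': [270.495, -563.111, 204.978], 'eef_rot': [0.975, 0.222, -0.0, -0.0], 'ft_force': [-0.3, 0.093, 0.499], 'wrist_torque': [-0.044, 0.017, -0.03], 'grasp_force': 0.0, 'opening': 94.13}
```

View pics/scene0.png

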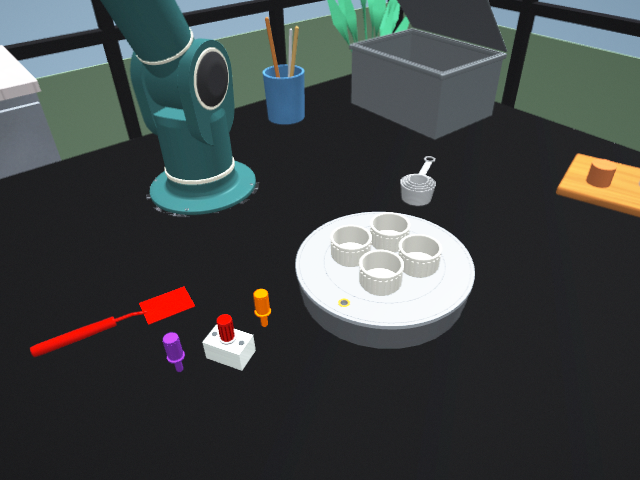

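View pics/side0.png

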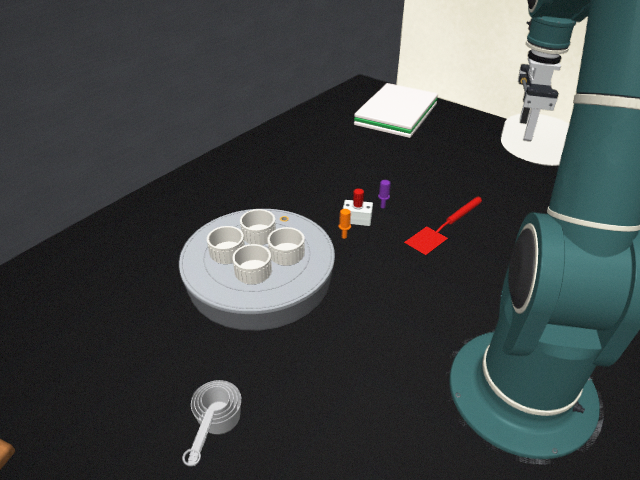

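The scene view shows the red knob in its block at about (225,322), the hole at (344,302), the orange pin at (262,308) and the purple one at (174,350). In the side view the knob is at (359,195) and the hole at (284,219). I'll take an enlarged crop of both.

```bash
python3 - <<'E'
from h import *
a=cv2.imread('pics/scene0.png')[285:375,195:365]; b=cv2.imread('pics/side0.png')[175:245,270:400]
a=cv2.resize(a,None,fx=4,fy=4,interpolation=cv2.INTER_CUBIC)[:360,:680]; b=cv2.resize(b,None,fx=3.4,fy=3.4,interpolation=cv2.INTER_CUBIC)
o=np.zeros((a.shape[0]+b.shape[0],680,3),np.uint8); o[:a.shape[0]]=a; o[a.shape[0]:,:b.shape[1]]=b
cv2.imwrite('pics/crop0.png',o); print(o.shape)
for n in ['scene','side']:
    c=dict(np.load('pics/%s0.npz'%n)); im=c['color'].astype(int); hsv=cv2.cvtColor(c['color'],cv2.COLOR_RGB2HSV)
    # deck rim fit: points at z 70 and within disc by depth
    P=np.array([[dep(c,u,v) for u in range(640)] for v in range(480)])
    x0,y0=(560,-30)
    m=(abs(P[...,2]-70)<4)&(c['z_map']>0)&(P[...,0]>300)&(P[...,0]<1000)&(abs(P[...,1])<400)
    k,l,st,ce=cv2.connectedComponentsWithStats(m.astype(np.uint8)); i=1+np.argmax(st[1:,4]); 
    q=P[l==i][:,:2].astype(np.float32); print(n,'deck',cv2.minEnclosingCircle(q),np.median(P[l==i][:,2]))
    # ramekins rims at z~115
    m=(abs(P[...,2]-114)<3)&(c['z_map']>0)&(P[...,0]>300)&(P[...,0]<1000)&(abs(P[...,1])<400)
    k,l,st,ce=cv2.connectedComponentsWithStats(m.astype(np.uint8))
    for i in range(1,k):
        if st[i,4]>40: print('  ram',np.round(cv2.minEnclosingCircle(P[l==i][:,:2].astype(np.float32))[0]),st[i,4])
    # coloured knob pixel cloud
    for nm,lo,hi in [('red',0,4),('orange',12,24),('purple',130,150)]:
        m=((hsv[...,0]>=lo)&(hsv[...,0]<=hi)&(hsv[...,1]>150)&(hsv[...,2]>60)&(P[...,2]>25)&(P[...,2]<95)&(c['z_map']>0)&(P[...,0]>300))
        q=P[m]; print('  ',nm,m.sum(),q.min(0).round(),q.max(0).round()) if m.sum() else 0
E
```

```text
(598, 680, 3)Traceback (most recent call last):
  File "<stdin>", line 9, in <module>
  File "h.py", line 12, in dep
    return np.array(c['position'])+ray(c,u,v)*c['z_map'][int(v),int(u)]
                                   ~~~^^^^^^^
  File "h.py", line 8, in ray
    return c['rotation']@np.array([s[0],s[1],1.])
           ~~~~~~~~~~~~~^~~~~~~~~~~~~~~~~~~~~~~~~
ValueError: matmul: Input operand 1 has a mismatch in its core dimension 0, with gufunc signature (n?,k),(k,m?)->(n?,m?) (size 3 is different from 4)
```

View pics/crop0.png

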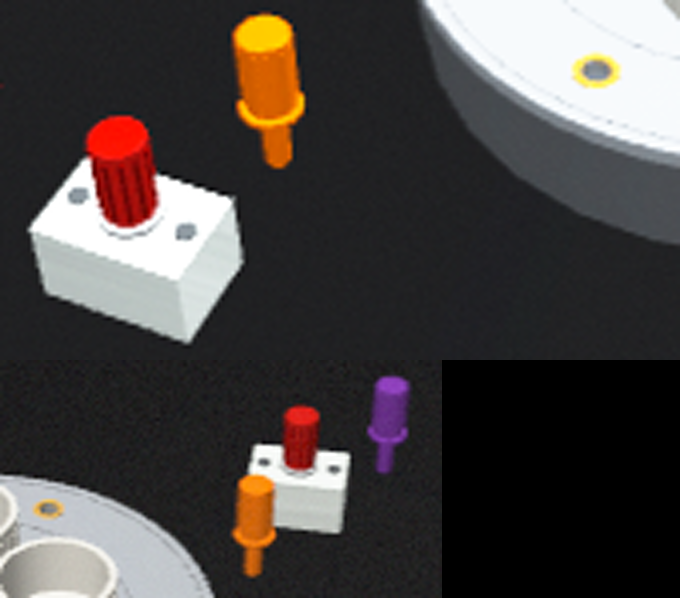

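The crop shows the red knob's top centre at scene (224.6,318.9) and side (358.4,190.9). The hole is at scene (343.6,302.4) and side (283.8,218.2). The decoys stand on the counter. `rotation` turned out to be a quaternion, so I'll fix the helper.

```bash
cat > h.py <<'E'
import numpy as np, cv2
from scipy.spatial.transform import Rotation as R
from bench import readout, eyes, job_done
def snap(n, f):
    c=eyes.camera(n); np.savez('pics/%s.npz'%f, **c); cv2.imwrite('pics/%s.png'%f, c['color'][:,:,::-1]); return c
def load(f): return dict(np.load('pics/%s.npz'%f))
def rays(c,uv):
    D=np.array([c['k1'],0,0,0],float); uv=np.asarray(uv,float).reshape(-1,1,2)
    n=cv2.undistortPoints(uv,np.asarray(c['K'],float),D)[:,0]
    return R.from_quat(c['rotation']).apply(np.c_[n,np.ones(len(n))])
def onz(c,u,v,z):
    r=rays(c,[[u,v]])[0]; p=np.array(c['position']); return p+r*(z-p[2])/r[2]
def cloud(c):
    v,u=np.mgrid[:480,:640]; r=rays(c,np.c_[u.ravel(),v.ravel()])
    return (np.array(c['position'])+r*c['z_map'].ravel()[:,None]).reshape(480,640,3)
E
cat > m.py <<'E'
from h import *
for n,px in [('scene',dict(knob=(224.6,318.9,86),hole=(343.6,302.4,70),orange=(260.6,292.9,80))),('side',dict(knob=(358.4,190.9,86),hole=(283.8,218.2,70),orange=(345,210.9,80)))]:
    c=load(n+'0'); hsv=cv2.cvtColor(c['color'],cv2.COLOR_RGB2HSV); P=cloud(c); ok=c['z_map']>0
    for k,(u,v,z) in px.items(): print(n,k,onz(c,u,v,z).round(1),'depth',P[int(v),int(u)].round(1))
    w=ok&(P[...,0]>200)&(P[...,0]<1000)
    for nm,z,t in [('deck',70,4),('ram',114,3),('block',40,3)]:
        k,l,st,ce=cv2.connectedComponentsWithStats((w&(abs(P[...,2]-z)<t)).astype(np.uint8))
        for i in range(1,k):
            if st[i,4]>40:
                q=P[l==i].astype(np.float32); (ce,r)=cv2.minEnclosingCircle(q[:,:2]); print('  ',nm,np.round(ce,1),round(r,1),st[i,4],np.median(q[:,2]), cv2.minAreaRect(q[:,:2])[1:] if nm=='block' else '')
E
python3 m.py
```

```text
scene knob [ 538.4 -231.3   86. ] depth [ 535.8 -231.    85.8]
scene hole [618.9 -49.6  70. ] depth [612.7 -45.5  63.8]
scene orange [ 518.4 -150.5   80. ] depth [ 515.2 -149.7   79.3]Traceback (most recent call last):
  File "m.py", line 10, in <module>
    q=P[l==i].astype(np.float32); (ce,r)=cv2.minEnclosingCircle(q[:,:2]); print('  ',nm,np.round(ce,1),round(r,1),st[i,4],np.median(q[:,2]), cv2.minAreaRect(q[:,:2])[1:] if nm=='block' else '')
                                         ~~~~~~~~~~~~~~~~~~~~~~^^^^^^^^^
cv2.error: OpenCV(4.12.0) /io/opencv/modules/imgproc/src/shapedescr.cpp:201: error: (-215:Assertion failed) count >= 0 && (depth == CV_32F || depth == CV_32S) in function 'minEnclosingCircle'
```

```bash
sed -i 's/minEnclosingCircle(q\[:,:2\])/minEnclosingCircle(q[:,:2].copy())/; s/minAreaRect(q\[:,:2\])/minAreaRect(q[:,:2].copy())/' m.py; python3 m.py
```

```text
scene knob [ 538.4 -231.3   86. ] depth [ 535.8 -231.    85.8]
scene hole [618.9 -49.6  70. ] depth [612.7 -45.5  63.8]
scene orange [ 518.4 -150.5   80. ] depth [ 515.2 -149.7   79.3]
   deck [207.1 794.5] 138.4 137 69.57411 
   deck [662.  747.3] 31.5 239 70.12547 
   deck [579.7  79.7] 168.1 10264 69.33241 
   deck [ 518.6 -150.8] 12.3 47 70.00825 
   deck [ 539.2 -232.5] 12.2 57 69.73072 
   deck [ 513.4 -315.5] 12.5 56 70.07478 
   ram [205.  772.5] 114.2 93 113.81535 
   ram [546.4 128.6] 39.9 253 113.90037 
   ram [529.6  43.9] 39.9 268 113.85055 
   ram [631.8 119.1] 39.6 297 113.84085 
   ram [621.8  34.1] 39.4 323 113.833374 
   block [208.8 804.1] 131.6 102 39.51771 ((263.25494384765625, 10.254090309143066), 89.65264129638672)
   block [663.2 741.7] 26.6 50 39.724243 ((53.213714599609375, 28.04930305480957), 23.619531631469727)
   block [403.1 369.8] 39.5 111 40.72992 ((78.98432922363281, 37.823036193847656), 39.823978424072266)
   block [641.6  16.5] 135.0 372 40.074776 ((270.00054931640625, 74.45548248291016), 43.21129608154297)
   block [ 519.2 -151.3] 13.7 44 38.917038
[... 1022 characters left out ...]
.1] 58.1 69 41.069782 ((24.85381317138672, 115.66378784179688), 69.49102783203125)
   block [ 250.4 -808.9] 42.3 63 39.711395 ((81.70909118652344, 28.344425201416016), 21.209186553955078)
   block [ 536.9 -232.2] 40.1 234 40.26429 ((69.73873901367188, 51.089744567871094), 28.248313903808594)
   block [471.8 125.4] 109.0 195 39.917828 ((217.9297332763672, 45.0758056640625), 68.00727844238281)
   block [567.4 234.3] 53.7 71 39.72876 ((107.37236022949219, 11.490348815917969), 5.964117527008057)
   block [402.  375.4] 21.2 62 40.32811 ((42.39044189453125, 20.806318283081055), 56.43681335449219)
   block [366.1 392.2] 23.4 87 40.018967 ((46.709564208984375, 12.592394828796387), 71.40814971923828)
```

Measured positions are: pin axis about (538,-231), deck centre about (581,80.5), and hole about (620,-49). That puts the hole 135 mm from the axis, as it should be. I'll grip with the fingers closing tangentially to the deck (yaw 17°).

arm_command(commands=[0,0,5.4,1.8,2.2,-0.3,9.4,0,0,5.4,1.8,2.2,-0.3,9.4,0,0,5.4,1.8,2.2,-0.3,9.4,0,0,5.4,1.8,2.2,-0.3,9.4,0,0,5.4,1.8,2.2,-0.3,9.4])

```text
time: 0.57
ee_pos: [361.2, -452.2, 190.2]
eef_rot: [0.895, 0.446, -0.0, -0.0]
ft_force: [0.3, -0.5, -0.5]
opening: 94.0
grasp_force: 0.0
```

arm_command(commands=[0,0,5.4,1.8,2.2,-0.3,9,0,0,5.4,1.8,2.2,-0.3,8,0,0,5.4,1.8,2.2,-0.3,7,0,0,5.4,1.8,2.2,-0.3,6,0,0,5.4,1.8,2.2,-0.3,6])

```text
time: 0.98
ee_pos: [451.2, -342.2, 175.2]
eef_rot: [0.766, 0.642, -0.0, -0.0]
ft_force: [0.4, -0.6, -0.5]
opening: 66.9
grasp_force: 0.0
```

arm_command(commands=[0,0,5.4,1.8,2.2,-0.3,6,0,0,5.4,1.8,2.2,-0.3,6,0,0,5.4,1.8,2.2,-0.3,6,0,0,5.4,1.0,1.8,-0.3,6,0,0,5.4,0.5,0.9,-0.3,6])

```text
time: 1.4
ee_pos: [521.0, -247.3, 160.2]
eef_rot: [0.594, 0.804, 0.0, -0.0]
ft_force: [0.7, 1.1, -1.1]
opening: 59.7
grasp_force: 0.0
```

arm_command(commands=[0,0,0,0,0,0,6,0,0,0,0,0,0,6])

```text
time: 1.57
ee_pos: [519.3, -250.5, 160.2]
eef_rot: [0.598, 0.801, -0.0, -0.0]
ft_force: [-0.2, -0.8, 0.3]
opening: 60.0
grasp_force: 0.0
```

arm_command(commands=[0,0,0,0.7,0.8,-0.5,6,0,0,0.3,0.7,0.7,-0.5,6,0,0,0,0.47,0.45,0,6,0,0,0,0,0,0,6])

```text
time: 1.9
ee_pos: [539.2, -229.4, 150.1]
eef_rot: [0.595, 0.804, 0.0, -0.0]
ft_force: [0.6, 0.5, -0.3]
opening: 59.8
grasp_force: 0.0
```

```bash
python3 - <<'E'
from h import *
c=snap('wrist','w1'); print(c['position'])
hsv=cv2.cvtColor(c['color'],cv2.COLOR_RGB2HSV); P=cloud(c)
m=((hsv[...,0]<5)|(hsv[...,0]>175))&(hsv[...,1]>150)&(P[...,2]>78)&(P[...,2]<92)
q=P[m]; print(m.sum(),q.min(0),q.max(0),q.mean(0), np.median(q[:,2]))
v,u=np.nonzero(m); print(u.mean(),v.mean(), onz(c,u.mean(),v.mean(),86))
E
```

```text
[ 516.64873382 -157.99324312  327.97852998]
962 [ 524.52237573 -242.77573149   78.05768983] [ 547.66188537 -218.69861545   86.55889663] [ 536.01734443 -230.02571995   84.26096263] 84.49665796010139
317.68918918918916 257.1715176715177 [ 535.87140375 -229.48567183   86.        ]
```

View pics/w1.png

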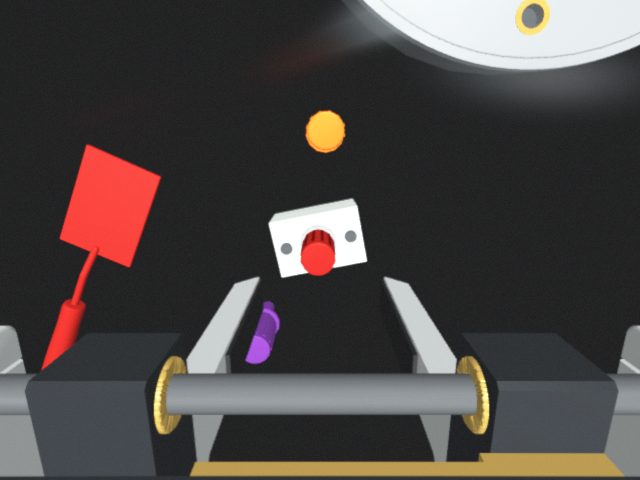

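The wrist view shows the red knob at (318,257) centred between the finger tips (248 and 395), and the hole at (532,16). I'll descend.

arm_command(commands=[0,0,0,0,0,-2.5,6,0,0,0,-0.1,-0.1,-2.5,6,0,0,0,0,0,-2.5,6,0,0,0,0,0,-2.0,6,0,0,0,0,0,-0.7,6], squeeze=10)

```text
time: 2.37
ee_pos: [535.8, -231.8, 45.9]
eef_rot: [0.595, 0.803, -0.0, -0.002]
ft_force: [-0.2, -0.4, -1.0]
opening: 59.9
grasp_force: 0.0
```

arm_command(commands=[0,0,0,0,0,0,3.5,0,0,0,0,0,0,3.5,0,0,0,0,0,0,2,0,0,0,0,0,0,2,0,0,0,0,0,0,2])

```text
time: 2.78
ee_pos: [537.8, -232.1, 49.4]
eef_rot: [0.595, 0.804, 0.0, 0.001]
ft_force: [0.8, -0.7, -0.8]
opening: 30.2
grasp_force: 0.0
```

arm_command(commands=[0,0,0,0,0,0,2,0,0,0,0,0,0,2])

```text
time: 2.95
ee_pos: [537.6, -232.1, 49.1]
eef_rot: [0.595, 0.804, -0.0, 0.0]
ft_force: [-1.8, 0.3, 8.6]
opening: 23.9
grasp_force: 10.0
```

arm_command(commands=[0,0,0,0,0,1,2,0,0,0,0,0,2.3,2,0,0,0,0,0,2.5,2,0,0,0,0,0,2.3,2,0,0,0,0,0,1,2])

```text
time: 3.37
ee_pos: [538.4, -232.1, 143.0]
eef_rot: [0.595, 0.804, 0.0, 0.002]
ft_force: [1.0, 0.4, -1.7]
opening: 24.0
grasp_force: 10.0
```

arm_command(commands=[0,0,0,0.4,0.8,0.4,2,0,0,0,0.8,2.0,0.3,2,0,0,0,0.8,2.0,0.3,2,0,0,0,0.9,2.0,0,2,0,0,0,0.9,2.0,0,2])

```text
time: 3.78
ee_pos: [575.4, -142.1, 148.7]
eef_rot: [0.595, 0.804, -0.0, -0.001]
ft_force: [-0.1, -0.4, -0.6]
opening: 24.0
grasp_force: 10.0
```

arm_command(commands=[0,0,0,0.9,2.0,0,2,0,0,0,0.8,1.8,0,2,0,0,0,0.6,1,0,2,0,0,0,0,0,0,2,0,0,0,0,0,0,2])

```text
time: 4.2
ee_pos: [598.1, -95.6, 148.7]
eef_rot: [0.595, 0.804, -0.0, -0.0]
ft_force: [0.2, -0.3, -1.4]
opening: 24.1
grasp_force: 10.0
```

```bash
python3 - <<'E'
from h import *
s=readout.get_state(); print(s['time'],np.round(s['ee_pos'],1),np.round(s['ft_force'],1),s['opening'])
c=load('w1'); print('w1 hole',onz(c,532,16,70))
A=[]
for n in ['wrist','scene','side']:
    c=snap(n,n+'2')
    if n=='wrist': print(c['position'],R.from_quat(c['rotation']).as_matrix()[:,2])
    T=np.array(c['position']); Rm=R.from_quat(c['rotation'])
    p=Rm.inv().apply(np.array([[619.6,-50.6,85]])-T); 
    uv=cv2.projectPoints(p,np.zeros(3),np.zeros(3),np.asarray(c['K'],float),np.array([c['k1'],0,0,0],float))[0][0,0]; print(n,uv)
    u,v=np.clip(uv,[40,45],[600,435]).astype(int); f={'wrist':3,'scene':5,'side':5}[n]; w=130//f*2//2
    A.append(cv2.resize(c['color'][v-45:v+45,u-40:u+40,::-1],(260,292),interpolation=cv2.INTER_CUBIC)); print(u-40,v-45)
cv2.imwrite('pics/c2.png',np.hstack(A))
E
```

```text
4.2 [598.1 -95.6 148.7] [ 0.2 -0.3 -1.4] 24.1097212073418
w1 hole [617.56020033 -48.98820692  70.        ]
[575.63860643 -24.11812482 326.61098655] [ 0.07346903 -0.24682022 -0.96627226]
wrist [374.92516289 204.15195252]
334 159
scene [343.4506819  296.44631619]
303 251
side [284.52100338 212.8176228 ]
244 167
```

View pics/c2.png

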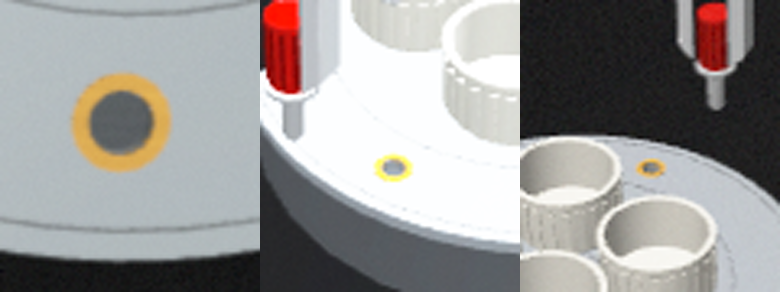

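The crops show the pin held upright and the hole clear: the shank tip is at about scene (312.7,293) and side (304,199.4), and the hole is at wrist (370.9,196).

```bash
python3 - <<'E'
from h import *
tcp=np.array([598.1,-95.6])
c=load('wrist2'); h=cv2.cvtColor(c['color'],cv2.COLOR_RGB2HSV)
m=((h[...,0]>12)&(h[...,0]<30)&(h[...,1]>90)).astype(np.uint8); m[:150]=0; m[250:]=0; m[:,:330]=0; m[:,420:]=0
q=np.argwhere(m)[:,::-1]; e=cv2.fitEllipse(cv2.convexHull(q.astype(np.float32))); print(e, onz(c,*e[0],70))
for n,t,ho in [('scene',(312.7,293),(343.5,302.3)),('side',(304.1,199.4),(283.8,218.3))]:
    c=load(n+'2'); m=cv2.cvtColor(c['color'],cv2.COLOR_RGB2HSV)
    u,v=map(int,ho); w=m[v-9:v+10,u-9:u+10]; q=np.argwhere((w[...,1]>90)&(w[...,0]>10)&(w[...,0]<30))[:,::-1]+[u-9,v-9]
    e=cv2.fitEllipse(cv2.convexHull(q.astype(np.float32)))[0]
    H=onz(c,*e,70)[:2]; p=onz(c,*t,105.7)[:2]; print(n,np.round(e,1),'hole',H,'pin',p,'pin-tcp',p-tcp,'need',H-p)
E
```

```text
((370.8673400878906, 196.30140686035156), (29.587175369262695, 30.419998168945312), 34.4061393737793) [617.91591806 -47.95159276  70.        ]
scene [343.5 302.6] hole [619.24014543 -49.97470949] pin [597.8284776  -98.13289652] pin-tcp [-0.2715224  -2.53289652] need [21.41166783 48.15818703]
side [284.  218.3] hole [620.43517429 -48.74036591] pin [599.56503865 -97.60946743] pin-tcp [ 1.46503865 -2.00946743] need [20.87013564 48.86910152]
```

arm_command(commands=[0,0,0,0.7,1.5,-0.4,2,0,0,0,0.7,1.6,-0.7,2,0,0,0,0.5,1.2,-0.9,2,0,0,0,0.22,0.4,-0.5,2,0,0,0,0,0,0,2])

```text
time: 4.77
ee_pos: [619.0, -48.7, 123.3]
eef_rot: [0.595, 0.804, -0.0, -0.001]
ft_force: [-0.1, 0.6, -0.8]
opening: 24.3
grasp_force: 10.0
```

```bash
cat > look.py <<'E'
from h import *
import sys
s=readout.get_state(); print(s['time'],np.round(s['ee_pos'],1),np.round(s['ft_force'],1),s['opening'])
A=[]
for n,(u,v) in [('scene',(343,292)),('side',(284,207)),('wrist',(0,0))]:
    c=snap(n,n+sys.argv[1])
    if n=='wrist':
        T=np.array(c['position']); p=R.from_quat(c['rotation']).inv().apply(np.array([[619.6,-49.5,80]])-T)
        u,v=cv2.projectPoints(p,np.zeros(3),np.zeros(3),np.asarray(c['K'],float),np.array([c['k1'],0,0,0],float))[0][0,0].astype(int)
    v=min(v,480-37); A.append(cv2.resize(c['color'][v-37:v+37,u-33:u+33,::-1],(264,296),interpolation=cv2.INTER_CUBIC)); print(n,u-33,v-37)
cv2.imwrite('pics/c%s.png'%sys.argv[1],np.hstack(A))
E
python3 look.py 3
```

```text
4.7667 [619.  -48.7 123.3] [-0.1  0.6 -0.8] 24.330624707803004
scene 310 255
side 251 170
wrist 290 229
```

View pics/c3.png

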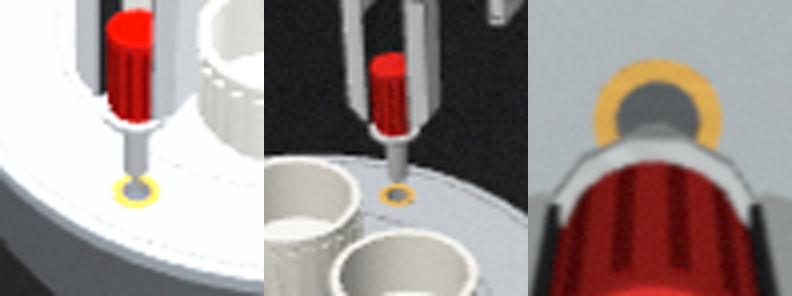

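```bash
cat >> h.py <<'E'
def proj(c,P):
    p=R.from_quat(c['rotation']).inv().apply(np.atleast_2d(P)-np.array(c['position']))
    return cv2.projectPoints(p,np.zeros(3),np.zeros(3),np.asarray(c['K'],float),np.array([c['k1'],0,0,0],float))[0][:,0]
E
python3 - <<'E'
from h import *
for n,o,hc in [('scene',(310,255),(135.5,191)),('side',(251,170),(133,194)),('wrist',(290,229),(131,121))]:
    c=load(n+'3'); hp=np.array(o)+(np.array(hc)+.5)/4-.5
    H=onz(c,*hp,70); 
    Q=[H+[0,0,10.3],H+[1,0,10.3],H+[0,1,10.3],H+[0,0,44.3],H+[1,0,44.3],H+[0,1,44.3],H+[0,0,48.3],H+[0,0,86.3]]
    print(n,H.round(1),'crop px:',((proj(c,Q)-o+.5)*4-.5).round(1).tolist())
E
```

```text
scene [618.8 -49.6  70. ] crop px: [[135.7, 173.4], [137.2, 174.6], [137.5, 172.3], [136.3, 113.2], [137.9, 114.5], [138.1, 112.2], [136.4, 105.9], [137.1, 34.5]]
side [621. -49.  70.] crop px: [[132.3, 179.7], [131.0, 179.1], [131.1, 180.5], [129.8, 131.5], [128.5, 130.9], [128.7, 132.3], [129.5, 125.7], [126.7, 69.4]]
wrist [618.3 -47.7  70. ] crop px: [[131.1, 140.8], [137.3, 142.6], [133.0, 134.9], [131.6, 220.3], [138.8, 222.3], [133.8, 213.5], [131.7, 231.4], [132.4, 363.5]]
```

The pictures agree to within about 1 mm that the pin is over the hole, perhaps 0.5 mm short in y. I'll lower it gently.

arm_command(commands=[0,0,0,0,0.05,-0.4,2,0,0,0,0,0,-0.4,2,0,0,0,0,0,-0.2,2,0,0,0,0,0,-0.2,2,0,0,0,0,0,0,2], squeeze=8)

```text
time: 5.33
ee_pos: [619.2, -48.5, 111.9]
eef_rot: [0.595, 0.804, -0.0, -0.0]
ft_force: [0.0, 0.5, -1.2]
opening: 23.8
grasp_force: 8.0
```

arm_command(commands=[0,0,0,0,0,-0.15,2,0,0,0,0,0,-0.15,2,0,0,0,0,0,0,2])

```text
time: 5.58
ee_pos: [619.4, -48.3, 109.2]
eef_rot: [0.595, 0.804, -0.0, -0.0]
ft_force: [0.6, 0.3, -0.6]
opening: 23.7
grasp_force: 8.0
```

arm_command(commands=[0,0,0,0,0,-0.15,2,0,0,0,0,0,-0.15,2,0,0,0,0,0,-0.1,2,0,0,0,0,0,0,2])

```text
time: 5.92
ee_pos: [619.4, -48.4, 105.2]
eef_rot: [0.595, 0.804, -0.0, -0.0]
ft_force: [0.9, 0.8, -1.0]
opening: 23.7
grasp_force: 8.0
```

arm_command(commands=[0,0,0,0,0,-0.15,2,0,0,0,0,0,-0.15,2,0,0,0,0,0,-0.1,2,0,0,0,0,0,0,2])

```text
time: 6.25
ee_pos: [619.4, -48.3, 101.2]
eef_rot: [0.595, 0.804, -0.0, -0.0]
ft_force: [-0.4, 0.5, -0.7]
opening: 23.6
grasp_force: 8.0
```

arm_command(commands=[0,0,0,0,0,-0.1,2,0,0,0,0,0,0,2])

```text
time: 6.42
ee_pos: [619.4, -48.3, 100.3]
eef_rot: [0.595, 0.804, -0.0, -0.0]
ft_force: [0.1, -0.0, -1.4]
opening: 23.6
grasp_force: 8.0
```

arm_command(commands=[0,0,0,0,0,-0.1,2,0,0,0,0,0,0,2])

```text
time: 6.58
ee_pos: [619.8, -48.4, 99.9]
eef_rot: [0.595, 0.804, 0.0, 0.0]
ft_force: [-0.9, -1.2, 5.4]
opening: 24.2
grasp_force: 8.0
```

The pin touches the ring at TCP z≈99.9 with about 6 N. I'll now sweep the deck counter-clockwise; the nearest bore is at least 11° (26 mm) away, so the first 20 mm needs few checks.

arm_command(commands=[0,0,0.84,0.187,0.063,0.02,2,0,0,0.84,0.187,0.063,0,2,0,0,0.84,0.187,0.063,0,2,0,0,0.84,0.187,0.063,0,2,0,0,0.84,0.187,0.063,0,2])

```text
time: 7.0
ee_pos: [628.7, -45.5, 99.9]
eef_rot: [0.565, 0.825, -0.0, -0.0]
ft_force: [-5.0, -1.7, 7.2]
opening: 23.6
grasp_force: 8.0
```

arm_command(commands=[0,0,0.84,0.165,0.069,0.02,2,0,0,0.84,0.165,0.069,0,2,0,0,0.84,0.165,0.069,0,2,0,0,0.84,0.165,0.069,0,2,0,0,0.84,0.165,0.069,0,2])

```text
time: 7.42
ee_pos: [637.1, -42.0, 99.9]
eef_rot: [0.534, 0.845, -0.0, -0.0]
ft_force: [-3.8, -2.2, 5.6]
opening: 24.0
grasp_force: 8.0
```

```bash
python3 - <<'E'
import numpy as np
C=np.array([580.8,81.1])
P=lambda t:C+135*np.array([np.cos(np.radians(t)),np.sin(np.radians(t))])
t=-65.0
while t<-36:
    d=(P(t+1.27)-P(t))/20; print(round(t+1.27,1),P(t+1.27).round(1),'row(1.5mm,cm):',d.round(3)); t+=1.27
E
```

```text
-63.7 [640.6 -40. ] row(1.5mm,cm): [0.135 0.065]
-62.5 [643.2 -38.6] row(1.5mm,cm): [0.133 0.068]
-61.2 [645.9 -37.2] row(1.5mm,cm): [0.132 0.071]
-59.9 [648.5 -35.7] row(1.5mm,cm): [0.13  0.074]
-58.6 [651.  -34.2] row(1.5mm,cm): [0.129 0.076]
-57.4 [653.6 -32.6] row(1.5mm,cm): [0.127 0.079]
-56.1 [656.1 -31. ] row(1.5mm,cm): [0.125 0.082]
-54.8 [658.5 -29.3] row(1.5mm,cm): [0.123 0.085]
-53.6 [661.  -27.5] row(1.5mm,cm): [0.121 0.088]
-52.3 [663.4 -25.7] row(1.5mm,cm): [0.119 0.09 ]
-51.0 [665.7 -23.9] row(1.5mm,cm): [0.117 0.093]
-49.8 [668. -22.] row(1.5mm,cm): [0.115 0.095]
-48.5 [670.3 -20. ] row(1.5mm,cm): [0.113 0.098]
-47.2 [672.5 -18. ] row(1.5mm,cm): [0.111 0.1  ]
-45.9 [674.7 -15.9] row(1.5mm,cm): [0.109 0.103]
-44.7 [676.8 -13.8] row(1.5mm,cm): [0.106 0.105]
-43.4 [678.9 -11.7] row(1.5mm,cm): [0.104 0.108]
-42.1 [680.9  -9.5] row(1.5mm,cm): [0.102 0.11 ]
-40.9 [682.9  -7.2] row(1.5mm,cm): [0.099 0.112]
-39.6 [684.8  -5. ] row(1.5mm,cm): [0.097 0.114]
-38.3 [686.7  -2.6] row(1.5mm,cm): [0.094 0.116]
-37.1 [ 6.885e+02 -3.000e-01] row(1.5mm,cm): [0.091 0.118]
-35.8 [690.3   2.1] row(1.5mm,cm): [0.089 0.12 ]
```

arm_command(commands=[0,0,0.64,0.136,0.063,0,2,0,0,0.64,0.136,0.063,0,2])

```text
time: 7.58
ee_pos: [639.8, -40.8, 99.9]
eef_rot: [0.525, 0.851, -0.0, -0.0]
ft_force: [-3.9, -2.1, 5.3]
opening: 23.9
grasp_force: 8.0
```

arm_command(commands=[0,0,0.64,0.135,0.066,0,2,0,0,0.64,0.135,0.066,0,2])

```text
time: 7.75
ee_pos: [642.5, -39.5, 99.9]
eef_rot: [0.515, 0.857, -0.0, -0.0]
ft_force: [-3.0, -2.1, 5.0]
opening: 24.0
grasp_force: 8.0
```

arm_command(commands=[0,0,0.64,0.133,0.069,0,2,0,0,0.64,0.133,0.069,0,2])

```text
time: 7.92
ee_pos: [645.2, -38.1, 99.9]
eef_rot: [0.506, 0.863, -0.0, 0.0]
ft_force: [-2.9, -2.8, 4.6]
opening: 23.8
grasp_force: 8.0
```

arm_command(commands=[0,0,0.64,0.132,0.071,0,2])

```text
time: 8.0
ee_pos: [646.5, -37.4, 99.9]
eef_rot: [0.501, 0.866, -0.0, 0.0]
ft_force: [-3.5, -2.6, 5.8]
opening: 23.8
grasp_force: 8.0
```

arm_command(commands=[0,0,0.64,0.13,0.073,0,2,0,0,0.64,0.13,0.073,0,2])

```text
time: 8.17
ee_pos: [649.1, -36.0, 99.9]
eef_rot: [0.491, 0.871, -0.0, -0.0]
ft_force: [-4.1, -2.4, 5.4]
opening: 24.0
grasp_force: 8.0
```

arm_command(commands=[0,0,0.64,0.129,0.076,0,2,0,0,0.64,0.129,0.076,0,2])

```text
time: 8.33
ee_pos: [651.7, -34.5, 99.9]
eef_rot: [0.481, 0.876, -0.0, 0.0]
ft_force: [-3.2, -2.4, 5.4]
opening: 23.9
grasp_force: 8.0
```

arm_command(commands=[0,0,0.64,0.127,0.079,0,2,0,0,0.64,0.127,0.079,0,2])

```text
time: 8.5
ee_pos: [654.3, -32.9, 99.9]
eef_rot: [0.472, 0.882, -0.0, 0.0]
ft_force: [-3.9, -1.9, 5.8]
opening: 23.7
grasp_force: 8.0
```

arm_command(commands=[0,0,0.64,0.126,0.081,0,2,0,0,0.64,0.126,0.081,0,2])

```text
time: 8.67
ee_pos: [656.8, -31.3, 99.9]
eef_rot: [0.462, 0.887, -0.0, 0.0]
ft_force: [-4.0, -2.3, 5.3]
opening: 24.0
grasp_force: 8.0
```

arm_command(commands=[0,0,0.64,0.124,0.084,0,2,0,0,0.64,0.124,0.084,0,2])

```text
time: 8.83
ee_pos: [659.4, -29.5, 99.9]
eef_rot: [0.452, 0.892, -0.0, 0.0]
ft_force: [-3.5, -1.9, 4.7]
opening: 24.0
grasp_force: 8.0
```

arm_command(commands=[0,0,0.64,0.122,0.086,0,2,0,0,0.64,0.122,0.086,0,2])

```text
time: 9.0
ee_pos: [661.8, -27.5, 99.7]
eef_rot: [0.442, 0.897, -0.0, 0.0]
ft_force: [-0.9, -1.8, 0.7]
opening: 23.9
grasp_force: 8.0
```

The force dropped to about zero at 20° of sweep, so the tip is over a bore. I'll ease forward and lower.

arm_command(commands=[0,0,0.3,0.08,0.06,0,2,0,0,0,0,0,-0.1,2])

```text
time: 9.17
ee_pos: [662.7, -26.5, 98.8]
eef_rot: [0.439, 0.898, 0.0, 0.0]
ft_force: [0.2, -1.3, 0.2]
opening: 23.7
grasp_force: 8.0
```

arm_command(commands=[0,0,0,0,0,-0.1,2,0,0,0,0,0,0,2])

```text
time: 9.33
ee_pos: [662.6, -26.6, 97.6]
eef_rot: [0.44, 0.898, 0.0, 0.0]
ft_force: [0.7, 1.2, 0.4]
opening: 23.8
grasp_force: 8.0
```

arm_command(commands=[0,0,0,0,0,-0.1,2,0,0,0,0,0,0,2])

```text
time: 9.5
ee_pos: [662.8, -26.6, 96.9]
eef_rot: [0.44, 0.898, 0.0, 0.0]
ft_force: [2.0, 0.9, 0.6]
opening: 24.0
grasp_force: 8.0
```

arm_command(commands=[0,0,0,0.04,0.03,-0.05,2,0,0,0,0,0,-0.05,2,0,0,0,0,0,0,2])

```text
time: 9.75
ee_pos: [663.1, -26.5, 95.8]
eef_rot: [0.44, 0.898, 0.0, 0.0]
ft_force: [1.8, 0.6, 0.8]
opening: 23.9
grasp_force: 8.0
```

arm_command(commands=[0,0,0,0.06,0.03,-0.05,2,0,0,0,0,0,-0.1,2,0,0,0,0,0,0,2])

```text
time: 10.0
ee_pos: [663.4, -26.3, 94.0]
eef_rot: [0.44, 0.898, -0.0, -0.0]
ft_force: [1.2, 1.3, -1.8]
opening: 23.4
grasp_force: 8.0
```

arm_command(commands=[0,0,0,0.02,0.02,-0.1,2,0,0,0,0,0,-0.15,2,0,0,0,0,0,-0.15,2,0,0,0,0,0,0,2])

```text
time: 10.33
ee_pos: [663.5, -26.1, 89.9]
eef_rot: [0.44, 0.898, -0.0, -0.0]
ft_force: [0.9, -1.0, -2.9]
opening: 23.5
grasp_force: 8.0
```

arm_command(commands=[0,0,0,0,0,-0.15,2,0,0,0,0,0,-0.2,2,0,0,0,0,0,-0.15,2,0,0,0,0,0,0,2])

```text
time: 10.67
ee_pos: [663.5, -26.1, 84.9]
eef_rot: [0.44, 0.898, -0.0, -0.0]
ft_force: [0.9, -0.3, -2.1]
opening: 23.6
grasp_force: 8.0
```

arm_command(commands=[0,0,0,0,0,-0.1,2,0,0,0,0,0,-0.1,2,0,0,0,0,0,0,2])

```text
time: 10.92
ee_pos: [663.6, -26.1, 83.1]
eef_rot: [0.44, 0.898, -0.0, -0.0]
ft_force: [0.7, 0.5, -0.9]
opening: 23.7
grasp_force: 8.0
```

arm_command(commands=[0,0,0,0,0,-0.15,2,0,0,0,0,0,-0.15,2,0,0,0,0,0,0,2])

```text
time: 11.17
ee_pos: [663.6, -26.1, 80.0]
eef_rot: [0.44, 0.898, -0.0, -0.0]
ft_force: [1.1, 0.0, -2.6]
opening: 23.9
grasp_force: 8.0
```

arm_command(commands=[0,0,0,0,0,-0.1,2,0,0,0,0,0,0,2])

```text
time: 11.33
ee_pos: [663.6, -26.1, 79.2]
eef_rot: [0.44, 0.898, -0.0, -0.0]
ft_force: [0.6, -0.4, -0.9]
opening: 23.7
grasp_force: 8.0
```

arm_command(commands=[0,0,0,0,0,-0.06,2,0,0,0,0,0,0,2])

```text
time: 11.5
ee_pos: [663.8, -26.1, 79.0]
eef_rot: [0.44, 0.898, 0.0, 0.0]
ft_force: [-0.1, -0.5, 2.9]
opening: 23.5
grasp_force: 8.0
```

The shoulder has met the deck at the expected height (TCP 79, 21 mm below ring contact). I'll release and rise.

arm_command(commands=[0,0,0,0,0,0,3,0,0,0,0,0,0,4,0,0,0,0,0,0,4,0,0,0,0,0,0,4])

```text
time: 11.83
ee_pos: [663.6, -26.1, 78.6]
eef_rot: [0.44, 0.898, -0.0, -0.0]
ft_force: [-0.3, 0.4, -0.1]
opening: 39.6
grasp_force: 0.0
```

arm_command(commands=[0,0,0,0,0,0.5,4,0,0,0,0,0,1.5,4,0,0,0,0,0,2.5,4,0,0,0,0,0,2.5,4,0,0,0,0,0,2.5,4])

```text
time: 12.25
ee_pos: [663.7, -25.9, 176.2]
eef_rot: [0.44, 0.898, 0.0, 0.0]
ft_force: [0.2, -0.1, 0.5]
opening: 40.0
grasp_force: 0.0
```

arm_command(commands=[0,0,0,0,0,2.5,4,0,0,0,0,0,2,4,0,0,0,0,0,1,4,0,0,0,0,0,0,4,0,0,0,0,0,0,4])

```text
time: 12.67
ee_pos: [663.6, -26.2, 228.7]
eef_rot: [0.44, 0.898, -0.0, 0.0]
ft_force: [0.3, 0.0, -0.5]
opening: 39.7
grasp_force: 0.0
```

```bash
python3 - <<'E'
from h import *
A=[]
for n in ['scene','side']:
    c=snap(n,n+'9'); u,v=proj(c,[663.5,-26.1,85])[0].astype(int); print(n,u-40,v-40)
    hsv=cv2.cvtColor(c['color'],cv2.COLOR_RGB2HSV); P=cloud(c); print(n,'knob top pred',proj(c,[663.5,-26.1,116])[0])
    m=((hsv[...,0]<5)|(hsv[...,0]>175))&(hsv[...,1]>150)&(np.linalg.norm(P[...,:2]-[663,-26],axis=-1)<25); print('knob z',P[m][:,2].min(),P[m][:,2].max())
    for i in [(abs(P[...,2]-114)<3)&(np.linalg.norm(P[...,:2]-[581,81],axis=-1)<115)&~m]:
        k,l,st,ce=cv2.connectedComponentsWithStats(i.astype(np.uint8))
        for j in range(1,k):
            if st[j,4]>60: ce=cv2.minEnclosingCircle(P[l==j][:,:2].astype(np.float32).copy())[0]; print('ram',np.round(ce),np.hypot(ce[0]-581,ce[1]-81))
    A.append(cv2.resize(c['color'][v-40:v+40,u-50:u+50,::-1],(400,320),interpolation=cv2.INTER_CUBIC))
cv2.imwrite('pics/c9.png',np.hstack(A))
E
```

```text
scene 332 264
scene knob top pred [372.94176479 290.20543189]
knob z 74.30665853016558 118.66688075263426
ram [511. 128.] 83.9871283152172
ram [616. 136.] 65.02599098149568
ram [549.  89.] 32.841415020311224
ram [545.  27.] 64.99251685970194
ram [636.  50.] 62.91463850412518
side 223 170
side knob top pred [262.43888724 199.72617239]
knob z 78.33052602153396 118.85613394187374
ram [637.  51.] 63.21800563687592
ram [547.  29.] 62.00554639900145
ram [616. 135.] 64.72967707836752
ram [531. 113.] 59.37150294983769
```

View pics/c9.png

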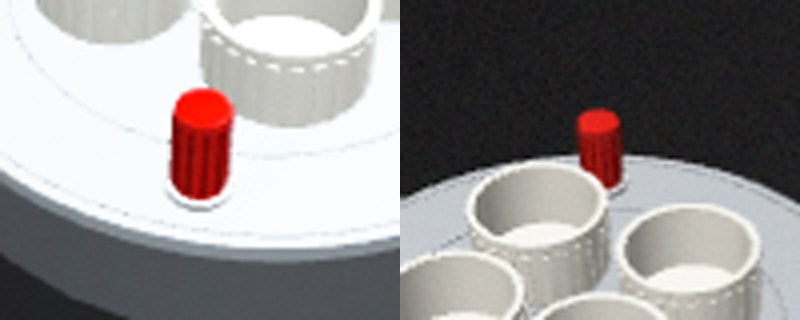

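In both views the knob top is within a pixel of where it belongs for z=116: scene (372.4,289.9) and side (262.4,199). The shoulder looks flush, and the ramekins stand about 60–65 mm from the axis. I'll hand it in.

```bash
python3 -c "
from bench import job_done
print(job_done())"
```

```text
the job is handed in; nothing more can be done
None
```

The locking pin is seated in an index bore with its shoulder on the deck, the gripper is clear, the ramekins are standing in place, and I handed the job in at about 13 s; no verdict came back.

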